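# Lock the open cam of the book rack

## Robot

A 6-joint arm with a two-finger parallel gripper is mounted at the origin on the work surface. World frame = base frame: x ahead of the robot, y to its left, z up, the work surface at z = 0. Lengths are in m, angles in rad, forces in N, time in s.
With the tool pointing down it reaches from about 0.325 to 0.925 m from the base axis. Payload 3.1 kg.
Tool frame: the origin (TCP) lies on the centre line of the jaws, within the pads' length; the fingertips stand 14 mm ahead of it and the grasp point (between the pads) lies 5 mm behind it (r.tip_reach is the distance from the TCP to the fingertips, in m); z points along the fingers, y is the line along which they close (so a half turn about z gives the same grasp; the last joint's range is limited). The gripper opens to 85 mm and grips with 20 to 120 N. Pads are 22 mm wide; open, the fingers measure 114 mm over their backs; the gripper's body (76 mm by 85 mm) begins 54 mm behind the grasp point. The pads swing forward as they close: fully open they stand 13 mm farther back than shut.
Start: joints at [1.143, 0.217, 1.613, -0, 1.311, -0.112], TCP at [0.194, 0.594, 0.245] pointing down, gripper open.
Joint ranges: [-2.75, 2.75], [-0.78, 2.1], [0.31, 2.55], [-1.13, 4.27], [0.13, 2.63], [-2.58, 2.58]. Speed limits (rad/s): [2.79, 2.79, 3.14, 3.14, 3.14, 3.14].

## Interface

Orientations are given as a 3x3 rotation matrix whose columns are the frame's x, y, z axes.
In Python, from station import r gives the robot as it stands.
- The arm moves only by the tool step_arm, never from a script. Its argument "motion" is a list that holds one entry, the list of rows, each a list of 5 numbers: the shift along the tool's x, y, z in mm, then the turn about the tool's z in degrees, then the finger opening in mm, from 0 to 85.4. In form: [[[x, y, z, roll, grip], ...]]. A call has exactly 10 rows; each row shifts and turns the commanded pose from where the row before left it, along the tool's axes as they then stand; what a row does not reach is not made up. A row lasts 1/10 s, in which the tool goes at most 50 mm and 8.59 degrees, less where a joint would pass 70% of its speed; a pose out of reach is approached as far as the arm can. A call with a gripper value outside its range is refused whole. The fingers move at their own pace and stop on an object; "force" is the grip in N (left out, the last holds). Time passes only in rows, so rows that do not move let the fingers close, or fill a call up. It gives the time, the measured TCP pose, the force, the opening and the grip force at its end, in the units of the state.
- r.sense(): the state, without advancing time (a new reading comes with each control period).
- r.grab_frame(name): name is "scene" or "side" or "wrist"; returns (picture, depth): 400x640x3 uint8, blue, green, red; 400x640 float32, m along the optical axis (not along the pixel's ray), 0 where there is no reading.
- r.get_calibration(name): a dict with "mtx" (3x3 intrinsics, pixels), "R" (3x3) and "t" (3): a world point X has camera coordinates R X + t. Camera axes: x right, y down, z forward; pixel columns grow to the right and rows downward; lengths in m; the calibration is good to about 2 mm. A picture is of the moment at which its call begins: read the wrist's pose just before it. get_calibration takes no time and is no camera call; for the wrist camera it gives the pose at the moment of the call.
- r.hand_in(): hands the job in; it is judged then, once.
The state is a dict: "clock": time; "joint_pos": joint angles; "dq": joint speeds; "joint_efforts": joint torques, N m; "ee_pos": TCP position; "tool_rot": TCP orientation; "wrist_force": force on the tool from outside, world axes, zero at the start; "torque": the same for the moment, N m; "grip_width": finger opening in m; "grip_force": force on a finger pad.
Only numpy, scipy, OpenCV 4.12 (cv2) and the standard library are available. Lean on these libraries where they do the work, as an engineer would, in place of code of your own. Each camera call takes 0.05 s, during which the arm holds its last target. There are 200 camera calls.

## Task

The book rack lies upside down and one of its two cam locks is still open (its slot lies parallel to the end boards). Take the blade key out of its stand, gently turn that cam a quarter turn clockwise with the key until it seats at its stop, without forcing anything and leaving the other cam and the things on the table as they are, then put the key back in its stand, fully down, and let go.

Things in the scene. Friction and masses are not known exactly. Their poses are not given: they have to be found in the camera images.
- rack: Wooden book rack lying upside down, fixed. Base board 160 (x) by 280 mm (y), 24 thick, flat top 100 mm above the table; end boards 18 mm thick, centred at y = +-149 mm, rise to 118 mm above the table. Origin: on the table under the middle. The cam locks sit in 31 mm round bores of the base board at x = 0, y = +100 and -100 mm; which is the open one varies.
- cam_a_bore (a point): Bore of the OPEN cam lock. Point: its centre at the board's top; x, y, z as the rack's. In it a metal disc 23 mm across with a slot right across, 4.6 mm wide, 6 deep. The disc sits loose, up to 3.5 mm off the bore's centre along y (stays put until pushed with 6 N). Its face is flush with the board when open; a thread sinks it 4 mm over the quarter turn, so press a blade after it lightly.
- cam_a (a joint): Turn of the open cam, rad, growing clockwise from above; starts at 0 to 0.2. At 0 its slot runs along the rack's x, parallel to the end boards; at its stop, 1.571, squarely towards them. Takes 0.12 N m at first, 0.18 at the end; stays where left; pushing down does not turn it; past the stop the moment rises steeply. Above about 0.3 N m, or 45 N from the key, its soft slot is spoilt.
- cam_b_bore (a point): Bore of the other cam lock, the same but already locked: its disc lies 4 mm below the board's top. Leave it alone. Point: the bore's centre at the board's top.
- cam_b (a joint): Turn of the already locked cam, rad; about 1.57 = locked.
- key: Loose blade key, upright in the stand, blade down; 70 to 170 g. Origin: middle of the blade's tip; z up through the handle; x along the blade's width. Blade 18 mm wide (x), 3 thick (y), 14 long; above it a round shank 10 mm across, to 45 mm above the tip; then the wooden handle, 44 (x) by 22 (y) by 50 mm high, to 95 mm. Grip across the 22 mm, about 70 mm above the tip.
- stand: Fixed wooden block 90 (x) by 70 (y) by 55 mm high with an upright hole in its middle, 24 (x) by 14 mm (y), 47 deep. Origin: centre of its underside. The key hangs in it, its handle's underside on the block's top, blade tip 10 mm above the table, key's x along the stand's x (either way round).
- book: Closed green book, 120 x 170 x 34 mm, lying flat, bystander. Origin: centre of its underside.
- mug: White mug, 80 mm across, 90 mm high, bystander. Origin: centre of its underside.
- jar: Amber glass jar, 64 mm across, 80 mm high, bystander. Origin: centre of its underside.
Not all that is in view belongs to the job. Leave any blue or red look-alike of the stand alone. There is more than one size of the key; the one meant has the size given above.

How it is judged:
On the way, in this order (a step that is already met when the one before it is completed fails the run):
1. the key is lifted out of its stand (z of key in the frame of stand above 0.06 m), for 0.1 s.
2. the open cam is turned to its stop with the key's blade in its slot (value of joint cam_a above 1.53 rad and distance between key and cam_a_bore below 0.014 m and contact force between key and cam_a above 0.5 N), for 0.1 s.
At the end, for the whole second after the job is handed in: both cams turned to within 0.04 rad of their stops; the key upright (within 0.1 rad) and at rest in its stand, within 8 mm of the hole's middle and within 4 mm of fully down (value of joint each of cam_a, cam_b above 1.53 rad and horizontal distance between key and stand below 0.008 m and z of key in the frame of stand between 0.005 and 0.014 m and angle between key's own z axis and vertical below 0.1 rad and linear speed of key below 0.02 m/s); the robot touches nothing.
It fails at once if the key is pressed or wrenched against the open cam with more than 45 N (contact force between key and cam_a above 45 N).
It fails at once if the key is pressed on the rack with more than 45 N (contact force between key and rack above 45 N).
It fails at once if the locked cam is turned back (value of joint cam_b below 1.45 rad).
It fails at once if the book, the mug or the jar is pushed by more than 20 mm (distance of any of book, mug, jar from where it was at the start of the episode above 0.02 m).
It also fails if it takes over 72 s, if anything falls off the work surface, if the arm or the gripper's body presses on something with over 40 N, if the wrist force passes 120 N, or if a joint passes its speed limit or range.

## Working session

There is one attempt and no reset: what is moved stays moved. The work goes in short steps, Python scripts to look and compute and a tool call to move; the robot and the scene stay as the last step left them, time stands still between calls to the robot, and variables do not carry over. Pictures are saved under pics/ and viewed, at most 11 in all, crops included, and the job is handed in when it is done.

Besides the shell and the picture viewer there is one more tool, called after "Emit:" by a JSON object that holds its "method" and its "body", one argument or row to a line. step_arm: Moves the arm, as the interface text tells. Its arguments: {"type":"object","properties":{"motion":{"type":"array","items":{"type":"array","items":{"type":"array","items":{"type":"number"}}}},"force":{"type":"number"}},"required":["motion"]}

```bash
mkdir -p pics; ls; cat > h.py <<'E'
import numpy as np, cv2
from station import r
def grab(n,save=None):
    c=r.get_calibration(n); p,d=r.grab_frame(n)
    if save: cv2.imwrite('pics/'+save+'.png',p)
    return p,d,c
def ray(c,u,v):
    R=np.array(c['R']);t=np.array(c['t']);o=-R.T@t
    return o,R.T@(np.linalg.inv(c['mtx'])@np.array([u,v,1.]))
def onz(c,u,v,z):
    o,d=ray(c,u,v);return o+d*(z-o[2])/d[2]
def pt(c,d,u,v):
    o,w=ray(c,u,v);return o+w*d[int(v),int(u)]
def cloud(c,d):
    R=np.array(c['R']);t=np.array(c['t']);v,u=np.mgrid[:d.shape[0],:d.shape[1]]
    P=np.stack([u,v,np.ones_like(u)],-1)@np.linalg.inv(c['mtx']).T*d[...,None]
    return (P-t)@R
E
python3 - <<'E'
from h import *
s=r.sense();print(s['ee_pos'],s['tool_rot'],s['clock'],s['wrist_force'],r.tip_reach)
ims=[]
for n in('scene','side','wrist'):
    p,d,c=grab(n,n+'0'); np.savez(''+n+'0',p=p,d=d,**{k:np.array(v) for k,v in c.items()})
    print(n,-np.array(c['R']).T@c['t'],np.diag(c['mtx']),(d>0).mean())
E
```

```text
pics
[0.19376791 0.59337534 0.24396218] [[-9.50553882e-01  3.10558120e-01 -9.86018547e-04]
 [ 3.10559581e-01  9.50551370e-01 -2.19986246e-03]
 [ 2.54076129e-04 -2.39730531e-03 -9.99997094e-01]] 0.0 [-0.02805847 -0.68966938  0.27688907] 0.014
scene [1.39362871 0.35431899 1.15045387] [483.84818024 483.84818024   1.        ] 0.99608984375
side [-0.04035709 -0.64365205  0.58143142] [398.38112331 398.38112331   1.        ] 0.996046875
wrist [0.11396656 0.620605   0.3721424 ] [329.70087538 329.70087538   1.        ] 0.99585546875
```

View pics/scene0.png

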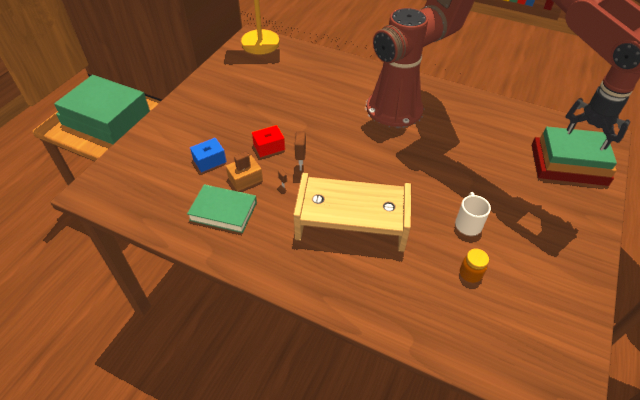

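View pics/side0.png

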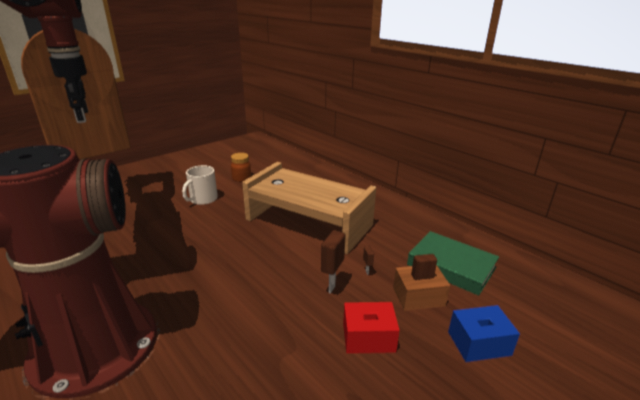

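Scene view: wooden stand with a key at (243,168), red look-alike (268,140), blue one (208,155), a big key (300,150) and a small key (283,180) standing loose. The rack is at (353,208), with cams at (318,199) and (389,207). Next I'll measure these and enlarge.

```bash
python3 - <<'E'
from h import *
for n,rois in(('scene',{'keyh':(235,152,252,172),'stand':(226,152,264,190),'big':(290,130,310,172),'small':(276,168,290,194),'rack':(290,172,415,250),'mug':(455,192,492,240),'jar':(458,245,492,288),'book':(188,184,258,234)}),
 ('side',{'keyh':(410,252,438,279),'stand':(390,250,450,310),'big':(318,230,345,295),'small':(360,245,378,276),'rack':(240,160,380,248)})):
    f=np.load(n+'0.npz');c={k:f[k] for k in('mtx','R','t')};P=cloud(c,f['d']);hsv=cv2.cvtColor(f['p'],cv2.COLOR_BGR2HSV)
    for k,(a,b,e,g) in rois.items():
        q=P[b:g,a:e].reshape(-1,3); q=q[q[:,2]>.012]
        zt=np.percentile(q[:,2],99); top=q[q[:,2]>zt-.006]
        print(n,k,'lo',np.percentile(q,2,axis=0).round(3),'hi',np.percentile(q,98,axis=0).round(3),'topmean',top.mean(0).round(3),len(top))
a=cv2.imread('pics/scene0.png')[125:240,185:420];b=cv2.imread('pics/side0.png')[160:310,230:460]
a=cv2.resize(a,(700,343),interpolation=2);b=cv2.resize(b,(700,457),interpolation=2)
cv2.imwrite('pics/c1.png',np.vstack([a,b])[:800]);
im=np.vstack([a,b]);cv2.imwrite('pics/c1.png',cv2.resize(im,(525,600)))
E
```

```text
scene keyh lo [ 0.505 -0.324  0.052] hi [ 0.572 -0.281  0.108] topmean [ 0.562 -0.297  0.12 ] 71
scene stand lo [ 0.503 -0.352  0.014] hi [ 0.603 -0.256  0.107] topmean [ 0.605 -0.265  0.172] 78
scene big lo [ 0.401 -0.187  0.021] hi [ 0.461 -0.145  0.139] topmean [1.394 0.354 1.15 ] 5
scene small lo [ 0.516 -0.196  0.018] hi [ 0.537 -0.168  0.069] topmean [1.394 0.354 1.15 ] 1
scene rack lo [ 0.466 -0.077  0.046] hi [0.686 0.237 0.121] topmean [0.627 0.095 0.192] 494
scene mug lo [0.375 0.348 0.014] hi [0.457 0.422 0.094] topmean [1.394 0.354 1.15 ] 17
scene jar lo [0.554 0.402 0.015] hi [0.61  0.46  0.085] topmean [1.394 0.354 1.15 ] 8
scene book lo [ 0.619 -0.378  0.014] hi [ 0.761 -0.209  0.04 ] topmean [ 0.707 -0.282  0.055] 996
side keyh lo [ 0.525 -0.329  0.026] hi [ 0.659 -0.233  0.107] topmean [ 0.537 -0.316  0.111] 165
side stand lo [ 0.492 -0.36   0.014] hi [ 0.675 -0.234  0.107] topmean [ 0.478 -0.349  0.159] 185
side big lo [ 0.392 -0.197  0.024] hi [ 0.452 -0.158  0.136] topmean [ 0.406 -0.191  0.149] 272
side small lo [ 0.399 -0.289  0.015] hi [ 0.53  -0.171  0.171] topmean [-0.04  -0.644  0.581] 4
side rack lo [ 0.408 -0.184  0.019] hi [0.67  0.402 0.135] topmean [ 0.359 -0.239  0.195] 310
```

View pics/c1.png

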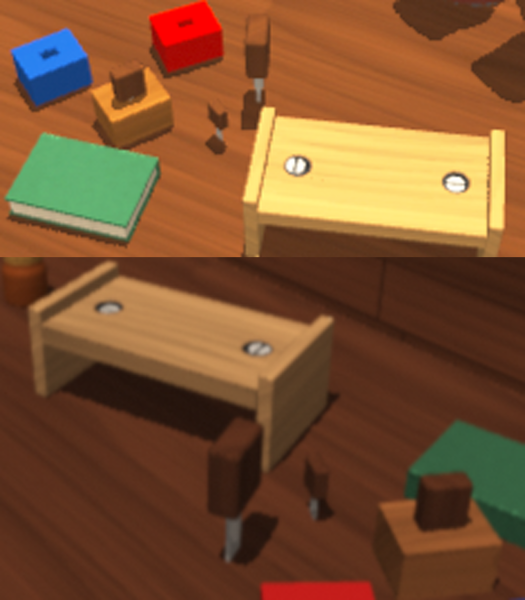

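The key in the wooden stand has its top at ≈0.105 m and a handle ≈44 mm wide, so it fits the description. The loose keys are larger (handle to 0.14) and smaller (0.07), so I leave those. The left cam in the scene view (-y side) has its slot parallel to the end boards, so it is the open one. Next I'll fit poses.

```bash
cat >> h.py <<'E'
def rect(P,lo,hi,zl,zh):
    m=(P[...,0]>lo[0])&(P[...,0]<hi[0])&(P[...,1]>lo[1])&(P[...,1]<hi[1])&(P[...,2]>zl)&(P[...,2]<zh)
    m=cv2.morphologyEx(m.astype(np.uint8),cv2.MORPH_OPEN,np.ones((2,2)))>0
    q=P[m]; (c,s,a)=cv2.minAreaRect((q[:,:2]*1000).astype(np.float32)); return np.round(c,1),np.round(s,1),round(a,1),q[:,2].mean().round(4),len(q)
def load(n):
    f=np.load(n+'.npz');c={k:f[k] for k in('mtx','R','t')};return f['p'],f['d'],c
E
python3 - <<'E'
from h import *
for n in('scene0','side0'):
    p,d,c=load(n);P=cloud(c,d)
    print(n,'stand',rect(P,(.48,-.37),(.62,-.23),.051,.059))
    print(n,'key',rect(P,(.52,-.34),(.59,-.26),.1,.109))
    print(n,'rack',rect(P,(.45,-.12),(.7,.28),.095,.122))
E
```

```text
scene0 stand (array([923.3,  11.4]), array([1161.7,   97. ]), 39.8, np.float64(0.0587), 251)
scene0 key (array([ 508. , -315.6]), array([123.7,  38.6]), 14.7, np.float64(0.1014), 82)
scene0 rack (array([896.6, 186. ]), array([1049.3,  331.6]), 17.4, np.float64(0.1041), 5006)
side0 stand (array([ 279.5, -435.7]), array([755. , 110.5]), 24.7, np.float64(0.0558), 758)
side0 key (array([ 590.7, -305.3]), array([131.2,  36.4]), 8.9, np.float64(0.1027), 174)
side0 rack (array([ 359.8, -115.8]), array([1291.3,  341.1]), 39.9, np.float64(0.1039), 3839)
```

```bash
sed -i 's/    m=cv2.morph.*/    m\&=cv2.morphologyEx(m.astype(np.uint8),cv2.MORPH_OPEN,np.ones((3,3)))>0/' h.py
python3 - <<'E'
from h import *
for n in('scene0','side0'):
    p,d,c=load(n);P=cloud(c,d)
    print(n,'stand',rect(P,(.48,-.37),(.62,-.23),.051,.059))
    print(n,'key',rect(P,(.52,-.34),(.59,-.26),.1,.109))
    print(n,'rack',rect(P,(.45,-.12),(.7,.28),.095,.122))
    print(n,'rackplate',rect(P,(.45,-.12),(.7,.28),.096,.104))
c=load('wrist0')[2];s=r.sense();T=np.array(s['tool_rot']);print(T.T@(-c['R'].T@c['t']-s['ee_pos']),(c['R']@T).round(3))
E
```

```text
scene0 stand (array([ 547.5, -306.4]), array([71.1, 86. ]), 58.4, np.float64(0.0552), 189)
scene0 key (array([ 547.2, -306.5]), array([23.7, 34.6]), 61.3, np.float64(0.1046), 65)
scene0 rack (array([565.1,  69.8]), array([166.4, 315.9]), 18.4, np.float64(0.1025), 4938)
scene0 rackplate (array([564.8,  70.4]), array([164.9, 281.1]), 18.1, np.float64(0.1005), 3563)
side0 stand (array([ 547.6, -310. ]), array([72.1, 91.9]), 57.0, np.float64(0.0558), 756)
side0 key (array([ 545.7, -310.2]), array([21.8, 41.7]), 59.6, np.float64(0.1051), 170)
side0 rack (array([564.1,  68.3]), array([163.8, 316.9]), 18.4, np.float64(0.1038), 3835)
side0 rackplate (array([563.5,  70.1]), array([163.8, 281.6]), 18.4, np.float64(0.1014), 3006)
[ 0.08435687  0.00067807 -0.12787349] [[ 0.     1.    -0.001]
 [-0.947  0.    -0.321]
 [-0.321  0.001  0.947]]
```

Emit:
{"method": "step_arm", "body": {
  "motion": [
    [[-36,-29,1,0,85],[-36,-29,1,0,85],[-36,-29,1,0,85],[-36,-29,1,0,85],[-36,-29,1,0,85],[-36,-29,1,0,85],[-36,-29,1,0,85],[-36,-29,1,0,85],[-36,-29,1,0,85],[-36,-29,1,0,85]]
  ]
}}

```text
clock: 1.15
ee_pos: [0.4467, 0.2049, 0.2351]
tool_rot: [[-0.951, 0.311, 0.0], [0.311, 0.951, 0.0], [0.0, 0.0, -1.0]]
wrist_force: [0.4, -0.3, -0.2]
grip_width: 0.085
grip_force: 0.0
```

Emit:
{"method": "step_arm", "body": {
  "motion": [
    [[-36,-29,1,0,85],[-36,-29,1,0,85],[-36,-29,1,0,85],[-36,-29,1,0,85],[-36,-29,1,0,85],[-36,-28,1,0,85],[0,0,0,-8.5,85],[0,0,0,-8.5,85],[0,0,0,-8.5,85],[0,0,0,-8.5,85]]
  ]
}}

```text
clock: 2.15
ee_pos: [0.5975, -0.0251, 0.2287]
tool_rot: [[-0.96, -0.279, -0.001], [-0.279, 0.96, 0.0], [0.001, 0.001, -1.0]]
wrist_force: [0.0, 0.4, 0.4]
grip_width: 0.0847
grip_force: 0.0
```

```bash
cat >> h.py <<'E'
def togo(x,y,z,yaw):
    "tool-frame shift (mm) to world target (m), then clockwise roll (deg) to tool-x yaw (deg)"
    s=r.sense();T=np.array(s['tool_rot']);d=T.T@(np.array([x,y,z])-s['ee_pos'])*1000
    cur=np.degrees(np.arctan2(T[1,0],T[0,0]));print('clock',s['clock'],'pos',np.round(s['ee_pos'],4),'yaw',round(cur,1),'shift',d.round(1),'roll',round((cur-yaw+180)%360-180,1),'F',np.round(s['wrist_force'],1),'grip',s['grip_width'],s['grip_force'],'q6',s['joint_pos'][5])
E
python3 - <<'E'
from h import *
import time
togo(.5475,-.308,.2,148.5)
p,d,c=grab('wrist','w1');np.savez('w1',p=p,d=d,**c)
E
```

```text
clock 2.15 pos [ 0.5975 -0.0251  0.2287] yaw -163.8 shift [ 127.  -257.6   28.7] roll 47.7 F [0.  0.4 0.4] grip 0.0847255960348842 0.0 q6 -2.013381520457448
```

View pics/w1.png

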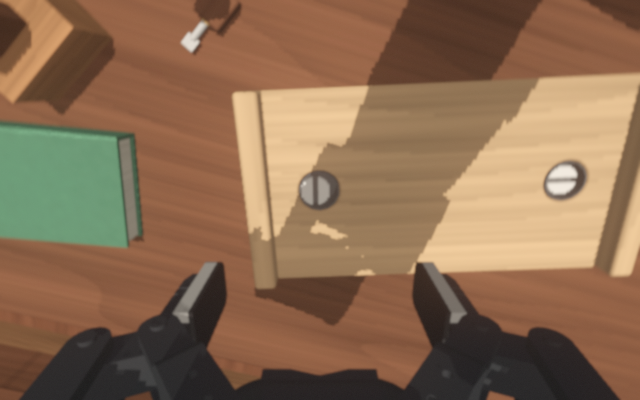

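Wrist view: open cam at (318,189), slot nearly vertical (parallel to the end board), disc slightly left in its bore. The locked cam at (565,180) has its slot along rack y. Next I'll measure the disc and slot while moving on to the key.

```bash
python3 - <<'E'
from h import *
p,d,c=load('w1')
big=cv2.resize(p[160:220,288:350],None,fx=9,fy=9,interpolation=cv2.INTER_CUBIC);cv2.imwrite('pics/w1c.png',big)
hsv=cv2.cvtColor(p,cv2.COLOR_BGR2HSV)
roi=hsv[160:220,288:350];m=((roi[...,1]<70)&(roi[...,2]>70)).astype(np.uint8)
n,l,st,ce=cv2.connectedComponentsWithStats(m)
for i in range(1,n):
    if st[i,4]>20:
        q=np.argwhere(l==i)[:,::-1]+[288,160]; (cc,ss,a)=cv2.minAreaRect(q.astype(np.float32)); print(st[i],ce[i]+[288,160],cc,ss,a, onz(c,*(ce[i]+[288,160]),.1))
E
```

```text
[  11   12   40   37 1160] [318.52758621 189.80172414] (318.5, 190.0) (39.0, 36.0) 0.0 [ 0.59373359 -0.02479681  0.1       ]
```

View pics/w1c.png

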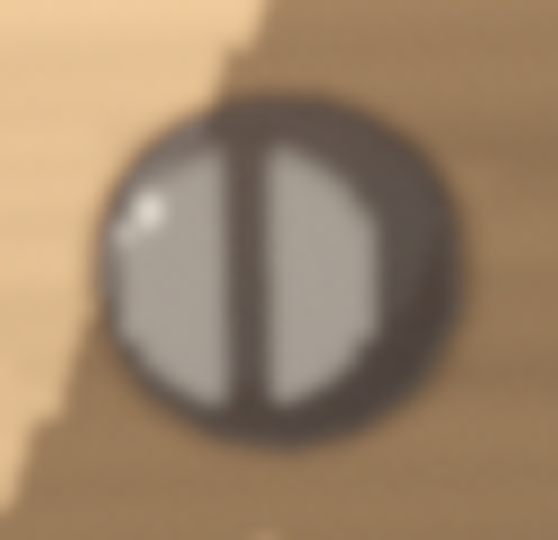

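Emit:
{"method": "step_arm", "body": {
  "motion": [
    [[12.7,-25.8,1,0,85],[12.7,-25.8,1,0,85],[12.7,-25.8,1,0,85],[12.7,-25.8,1,0,85],[12.7,-25.8,1,0,85],[12.7,-25.8,1,0,85],[12.7,-25.8,1,0,85],[12.7,-25.8,1,0,85],[12.7,-25.8,1,0,85],[12.7,-25.8,1,0,85]]
  ]
}}

```text
clock: 3.2
ee_pos: [0.5459, -0.3087, 0.2189]
tool_rot: [[-0.962, -0.271, -0.0], [-0.271, 0.962, 0.0], [0.0, 0.001, -1.0]]
wrist_force: [0.1, 0.6, -0.6]
grip_width: 0.0847
grip_force: 0.0
```

Emit:
{"method": "step_arm", "body": {
  "motion": [
    [[0,0,0,8,85],[0,0,0,8,85],[0,0,0,8,85],[0,0,0,8,85],[0,0,0,8,85],[0,0,0,7.7,85],[0,0,0,0,85],[0,0,0,0,85],[0,0,0,0,85],[0,0,0,0,85]]
  ]
}}

```text
clock: 4.2
ee_pos: [0.5463, -0.3078, 0.2192]
tool_rot: [[-0.85, 0.526, -0.0], [0.526, 0.85, 0.0], [0.0, -0.0, -1.0]]
wrist_force: [0.2, 0.1, -0.5]
grip_width: 0.0849
grip_force: 0.0
```

```bash
python3 - <<'E'
from h import *
togo(.5475,-.308,.08,148.5)
p,d,c=grab('wrist','w2');np.savez('w2',p=p,d=d,**c)
P=cloud(c,d)
print('stand',rect(P,(.48,-.37),(.62,-.23),.051,.059))
print('key',rect(P,(.51,-.35),(.59,-.26),.1,.109))
print('key in scene/side medians used: 546.5,-308')
E
```

```text
clock 4.2 pos [ 0.5463 -0.3078  0.2192] yaw 148.2 shift [ -1.1   0.4 139.2] roll -0.3 F [ 0.2  0.1 -0.5] grip 0.08486189248112548 0.0 q6 -1.6414518518774148
stand (array([ 546.9, -307.2]), array([70.3, 90.5]), 57.3, np.float64(0.0543), 5419)
key (array([ 545.9, -307.3]), array([21.5, 42.9]), 57.5, np.float64(0.1038), 1425)
key in scene/side medians used: 546.5,-308
```

View pics/w2.png

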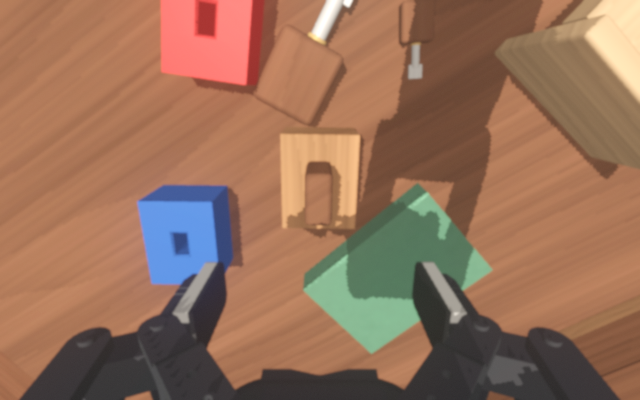

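Wrist view over the stand: wooden stand at (320,180) with the key handle (318,195) upright in it, centred between the jaws. The book at (400,285) is well below the fingers. Descending and gripping.

Emit:
{"method": "step_arm", "body": {
  "motion": [
    [[-0.6,0,20,0.8,60],[0,0,20,0,60],[0,0,20,0,60],[0,0,20,0,60],[0,0,20,0,60],[0,0,20,0,60],[0,0,13,0,60],[0,0,7,0,60],[0,0,0,0,60],[0,0,0,0,60]]
  ]
}}

```text
clock: 5.25
ee_pos: [0.5475, -0.3086, 0.0801]
tool_rot: [[-0.843, 0.539, 0.001], [0.539, 0.843, -0.001], [-0.001, -0.0, -1.0]]
wrist_force: [0.4, 0.4, -0.4]
grip_width: 0.0602
grip_force: 0.0
```

Emit:
{"method": "step_arm", "body": {
  "motion": [
    [[0,0,0,0,40],[0,0,0,0,30],[0,0,0,0,20],[0,0,0,0,15],[0,0,0,0,10],[0,0,0,0,10],[0,0,0,0,10],[0,0,0,0,10],[0,0,0,0,10],[0,0,0,0,10]]
  ],
  "force": 60
}}

```text
clock: 6.25
ee_pos: [0.5476, -0.3086, 0.0804]
tool_rot: [[-0.843, 0.539, 0.001], [0.539, 0.843, -0.001], [-0.002, -0.0, -1.0]]
wrist_force: [0.3, 0.2, 4.9]
grip_width: 0.0214
grip_force: 59.0
```

Emit:
{"method": "step_arm", "body": {
  "motion": [
    [[0,0,-4,0,10],[0,0,-8,0,10],[0,0,-12,0,10],[0,0,-16,0,10],[0,0,-20,0,10],[0,0,-20,0,10],[0,0,-20,0,10],[0,0,-20,0,10],[0,0,-16,0,10],[0,0,-4,0,10]]
  ]
}}

```text
clock: 7.25
ee_pos: [0.5483, -0.3091, 0.2232]
tool_rot: [[-0.843, 0.539, 0.005], [0.539, 0.843, -0.003], [-0.006, -0.0, -1.0]]
wrist_force: [0.7, -0.8, -1.8]
grip_width: 0.0215
grip_force: 58.6
```

```bash
python3 - <<'E'
from h import *
p,d,c=load('w1');print(onz(c,315.5,190,.1),onz(c,319.5,190,.1))
for u,v in((314.9,177),(316,204)):print(onz(c,u,v,.1))
X=onz(c,316,190,.1)
togo(X[0],X[1],.22,-163.8)
E
```

```text
[ 0.59458575 -0.02712055  0.1       ] [ 0.5936747  -0.02398802  0.1       ]
[ 0.58418875 -0.03061162  0.1       ]
[ 0.60612872 -0.02337214  0.1       ]
clock 7.25 pos [ 0.5483 -0.3091  0.2232] yaw 147.4 shift [113.2 262.8   2.5] roll -48.8 F [ 0.7 -0.8 -1.8] grip 0.021520712284556584 58.61713528633118 q6 -1.6267540858292793
```

Emit:
{"method": "step_arm", "body": {
  "motion": [
    [[6,15,0,0,10],[12,28,0,0,10],[13,30,0,0,10],[13,31,0,0,10],[13,31,0,0,10],[13,31,0,0,10],[13,31,0,0,10],[13,30,0,0,10],[12,25,0,0,10],[5,11,0,0,10]]
  ]
}}

```text
clock: 8.25
ee_pos: [0.592, -0.0221, 0.2175]
tool_rot: [[-0.844, 0.536, -0.003], [0.536, 0.844, 0.002], [0.004, -0.0, -1.0]]
wrist_force: [-0.7, -0.8, -1.4]
grip_width: 0.0214
grip_force: 58.9
```

Emit:
{"method": "step_arm", "body": {
  "motion": [
    [[0,0,4,-6,10],[0,0,4,-7,10],[0,0,4,-7,10],[0,0,4,-7,10],[0,0,4,-7,10],[0,0,0,-7,10],[0,0,0,-5,10],[0,0,0,-2,10],[0,0,0,0,10],[0,0,0,0,10]]
  ]
}}

```text
clock: 9.25
ee_pos: [0.5928, -0.0257, 0.1985]
tool_rot: [[-0.964, -0.265, -0.001], [-0.265, 0.964, 0.0], [0.001, 0.001, -1.0]]
wrist_force: [-0.0, -0.2, -1.5]
grip_width: 0.021
grip_force: 58.7
```

```bash
python3 - <<'E'
from h import *
togo(.5945,-.0271,.18,-162.5)
p,d,c=grab('wrist','w3');np.savez('w3',p=p,d=d,**c)
cv2.imwrite('pics/w3c.png',cv2.resize(p[100:330,220:420],None,fx=2.6,fy=2.6,interpolation=cv2.INTER_CUBIC))
E
```

```text
clock 9.25 pos [ 0.5928 -0.0257  0.1985] yaw -164.7 shift [-1.3 -1.8 18.5] roll -2.2 F [-0.  -0.2 -1.5] grip 0.021011500348360697 58.67631554603577 q6 -2.000145224451958
```

View pics/w3c.png

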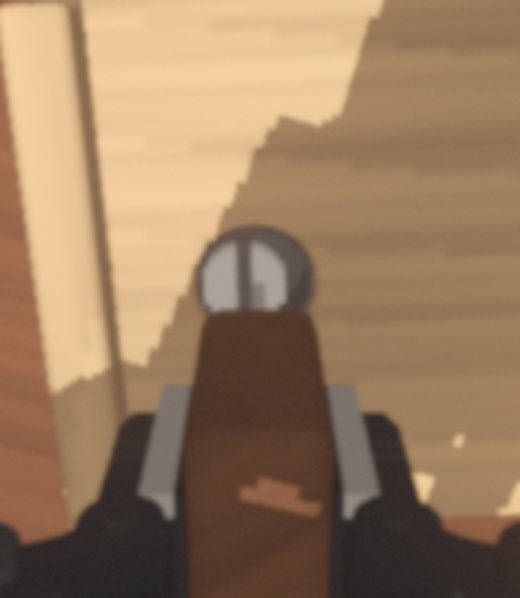

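The crop shows the slot at crop (244,275), that is image (314,206). The blade's near corner is just visible below it at crop (258,295), image (319,213), so blade and slot can be compared in one picture.

```bash
cat >> h.py <<'E'
def prof(name,rows,a=294,b=344):
    p,d,c=load(name);g=cv2.cvtColor(p,cv2.COLOR_BGR2GRAY);print(c['mtx'][0,2],c['mtx'][1,2],'cols',a)
    for v in rows: print(v,' '.join('%3d'%x for x in g[v,a:b]))
E
python3 - <<'E'
from h import *
prof('w3',range(190,222,2))
E
```

```text
319.1002661873748 197.92382684176445 cols 294
190 203 202 201 200 199 197 195 190 174 145 118 103  96  90  89  88  87  87  88  87  87  87  86  89  88  90  88  87  88  87  87  86  87  85  85  90  95 105 113 120 124 128 129 129 129 128 128 128 127 128
192 204 202 200 196 189 175 159 147 130 106  92  90  93  97 102 104  99  91  87  86  85  87  95 104 106 102  97  94  90  90  90  90  88  87  86  85  85  83  85  91 101 112 120 123 124 124 125 125 124 124
194 203 202 199 191 172 140 110  95  93  95 104 115 125 131 135 134 122 103  92  91  89  97 115 132 140 137 132 125 113 104  95  91  88  87  87  86  86  84  82  81  83  91 103 115 120 125 126 126 126 126
196 202 199 193 176 146 111  93  98 109 123 136 146 153 157 158 153 135 111  93  90  90 101 124 147 157 158 155 151 144 135 124 110  99  92  88  86  86  85  85  84  83  83  88  98 112 123 130 132 132 132
198 202 193 174 142 110  98 109 127 141 151 157 161 163 165 163 159 141 114  94  90  90 102 126 149 161 164 164 163 161 158 151 140 125 106  91  88  88  85  86  87  86  83  81  83  93 110 122 129 132 131
200 191 174 144 111  97 109 133 15
[... 1509 characters left out ...]
 152 161 164 163 163 162 156 136 102  76  70  69  68  68  68  71  78  89 102 115 124 127
216 123 117 108 105 116 136 148 156 162 164 164 163 164 163 163 160 149 126 101  89  86  90  99 112 121 123 128 138 150 159 163 160 153 142 129 110  87  73  70  68  68  68  71  79  87 100 111 119 126 127
218 125 122 116 109 102 100 112 134 150 154 149 142 139 139 139 136 126 109  90  82  80  82  89  98 105 107 110 117 128 136 138 135 123 102  82  72  70  68  69  67  68  71  76  84  95 107 117 122 124 125
220 126 124 122 116 106  95  90  96 100  95  89  82  79  80  79  78  76  72  69  68  67  68  69  69  70  71  71  73  75  75  77  77  74  71  66  65  67  65  66  65  66  68  70  77  89 104 114 120 122 123
```

Emit:
{"method": "step_arm", "body": {
  "motion": [
    [[-1,-2,0,-1.2,10],[0,-2,0,0,10],[0,0,4,0,10],[0,0,4,0,10],[0,0,4,0,10],[0,0,4,0,10],[0,0,3,0,10],[0,0,0,0,10],[0,0,0,0,10],[0,0,0,0,10]]
  ]
}}

```text
clock: 10.3
ee_pos: [0.5956, -0.0293, 0.1805]
tool_rot: [[-0.958, -0.286, 0.0], [-0.286, 0.958, -0.0], [-0.0, -0.0, -1.0]]
wrist_force: [-0.3, 0.4, -1.5]
grip_width: 0.0214
grip_force: 58.7
```

```bash
python3 - <<'E'
from h import *
togo(.5945,-.0271,.17,-163.5)
p,d,c=grab('wrist','w4');np.savez('w4',p=p,d=d,**c)
prof('w4',range(196,228,2))
E
```

```text
clock 10.3 pos [ 0.5956 -0.0293  0.1805] yaw -163.4 shift [ 0.5  2.4 10.5] roll 0.1 F [-0.3  0.4 -1.5] grip 0.021402189139685977 58.680371046066284 q6 -2.027421787789537
319.1002661873748 197.92382684176445 cols 294
196 205 205 204 199 184 159 139 134 131 131 129 127 125 118 109 100  93  88  88  90  91  90  88  85  84  84  84  83  83  87  89  88  88  87  87  87  86  87  86  85  84  83  82  84  91  99 110 117 123 126
198 206 205 202 191 170 147 135 132 129 126 122 113 103  92  89  88  93 101 110 116 121 117 105  93  88  87  88  89  99 111 119 117 110 101  94  88  87  87  86  86  85  85  84  85  80  81  82  89  98 110
200 203 202 197 180 153 137 133 131 126 117 104  93  88  92 102 113 124 132 139 143 144 138 121 101  92  89  90  95 110 129 142 144 140 135 127 119 108  97  90  87  86  86  86  85  84  83  81  79  81  91
202 203 200 189 167 145 135 130 125 113 100  91  94 105 117 130 141 149 154 158 159 160 151 131 105  91  89  89  96 117 142 156 160 159 156 152 146 136 124 112 101  92  86  85  85  84  84  85  84  81  81
204 197 192 177 152 137 131 122 108  93  88  97 116 133 144 154 160 
[... 1679 characters left out ...]
  70  73  75  76  77  78  79  79  79  79  79  82  84  86  80  72  68  67  68  66  66  66
222 128 127 126 122 110  91  75  68  66  66  66  66  66  66  66  67  66  66  66  65  66  66  65  66  64  65  65  63  63  64  63  64  63  64  64  65  66  65  64  65  65  64  64  63  63  64  64  65  66  67
224 127 127 123 112  93  75  67  66  65  65  66  66  66  67  64  66  65  65  66  66  65  66  66  64  64  65  65  65  64  65  63  64  63  64  66  65  65  65  67  65  65  64  64  63  64  63  64  66  66  69
226 125 123 116 100  78  68  66  65  66  67  66  64  65  65  64  65  64  64  65  64  65  65  64  64  65  65  66  64  64  65  64  64  65  65  64  64  65  65  66  65  63  65  64  63  63  62  62  63  68  74
```

Emit:
{"method": "step_arm", "body": {
  "motion": [
    [[0,0,2,0,10],[0,0,2,0,10],[0,0,2,0,10],[0,0,1.5,0,10],[0,0,1,0,10],[0,0,1,0,10],[0,0,1,0,10],[0,0,1,0,10],[0,0,0.5,0,10],[0,0,0,0,10]]
  ]
}}

```text
clock: 11.35
ee_pos: [0.5954, -0.0292, 0.1682]
tool_rot: [[-0.958, -0.286, -0.0], [-0.286, 0.958, -0.0], [0.0, 0.0, -1.0]]
wrist_force: [-0.1, 0.1, -0.8]
grip_width: 0.021
grip_force: 58.7
```

Emit:
{"method": "step_arm", "body": {
  "motion": [
    [[0,0,0.5,0,10],[0,0,0.5,0,10],[0,0,0.5,0,10],[0,0,0.5,0,10],[0,0,0,0,10],[0,0,0,0,10],[0,0,0,0,10],[0,0,0,0,10],[0,0,0,0,10],[0,0,0,0,10]]
  ]
}}

```text
clock: 12.35
ee_pos: [0.5955, -0.0292, 0.1663]
tool_rot: [[-0.958, -0.286, 0.0], [-0.286, 0.958, -0.0], [-0.0, -0.0, -1.0]]
wrist_force: [0.3, -1.1, -1.7]
grip_width: 0.0211
grip_force: 58.7
```

```bash
python3 - <<'E'
from h import *
togo(.5945,-.0271,.17,-163.5); print(r.sense()['torque'])
p,d,c=grab('wrist','w5');np.savez('w5',p=p,d=d,**c)
cv2.imwrite('pics/w5c.png',cv2.resize(p[190:240,280:360],None,fx=8,fy=8,interpolation=cv2.INTER_CUBIC))
E
```

```text
clock 12.35 pos [ 0.5955 -0.0292  0.1663] yaw -163.4 shift [ 0.3  2.3 -3.7] roll 0.1 F [ 0.3 -1.1 -1.7] grip 0.02111635889494191 58.68024945259094 q6 -2.027391885828147
[0.00092636 0.02037118 0.03517312]
```

View pics/w5c.png

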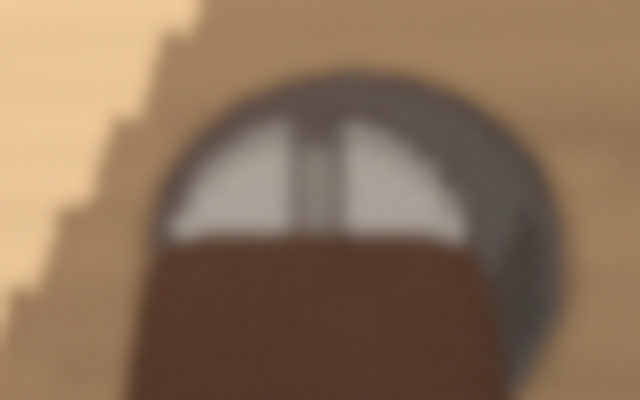

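Crop: the blade sits inside the slot, centred, at crop (318,190). The disc centre comes out ≈2 mm further along tool +x. I'll slide along the slot and go down gently.

Emit:
{"method": "step_arm", "body": {
  "motion": [
    [[0.6,0,0,0,10],[0.6,0,0,0,10],[0.6,0,0,0,10],[0,0,0,0,10],[0,0,0.4,0,10],[0,0,0.4,0,10],[0,0,0.4,0,10],[0,0,0.3,0,10],[0,0,0,0,10],[0,0,0,0,10]]
  ]
}}

```text
clock: 13.4
ee_pos: [0.5937, -0.0298, 0.1648]
tool_rot: [[-0.958, -0.286, -0.0], [-0.286, 0.958, -0.0], [0.0, -0.0, -1.0]]
wrist_force: [-0.3, -0.9, -1.1]
grip_width: 0.0214
grip_force: 58.7
```

Emit:
{"method": "step_arm", "body": {
  "motion": [
    [[0,0,0.3,0,10],[0,0,0,0,10],[0,0,0.3,0,10],[0,0,0,0,10],[0,0,0,0,10],[0,0,0,0,10],[0,0,0,0,10],[0,0,0,0,10],[0,0,0,0,10],[0,0,0,0,10]]
  ]
}}

```text
clock: 14.4
ee_pos: [0.5938, -0.0298, 0.1643]
tool_rot: [[-0.958, -0.286, 0.0], [-0.286, 0.958, -0.0], [-0.0, -0.0, -1.0]]
wrist_force: [-1.4, -1.0, 0.4]
grip_width: 0.0211
grip_force: 58.7
```

Emit:
{"method": "step_arm", "body": {
  "motion": [
    [[0,0,0,2,10],[0,0,0.1,2,10],[0,0,0.1,2,10],[0,0,0.1,2,10],[0,0,0.1,2,10],[0,0,0.1,2,10],[0,0,0.1,2,10],[0,0,0.1,2,10],[0,0,0.1,2,10],[0,0,0.1,2,10]]
  ]
}}

```text
clock: 15.4
ee_pos: [0.5938, -0.0291, 0.1637]
tool_rot: [[-0.998, 0.06, 0.0], [0.06, 0.998, 0.001], [-0.0, 0.001, -1.0]]
wrist_force: [-0.2, 2.0, 1.3]
grip_width: 0.0216
grip_force: 59.0
```

```bash
python3 - <<'E'
from h import *
togo(.5938,-.0298,.17,106.5); print(r.sense()['torque'])
E
```

```text
clock 15.4 pos [ 0.5938 -0.0291  0.1637] yaw 176.5 shift [-0.  -0.7 -6.3] roll 70.0 F [-0.2  2.   1.3] grip 0.02164978869708056 59.001590609550476 q6 -1.6786842492113134
[0.39363412 0.14928911 0.17548598]
```

Emit:
{"method": "step_arm", "body": {
  "motion": [
    [[0,0,0.1,2.5,10],[0,0,0.1,2.5,10],[0,0,0.1,2.5,10],[0,0,0.1,2.5,10],[0,0,0.1,2.5,10],[0,0,0.1,2.5,10],[0,0,0.1,2.5,10],[0,0,0.1,2.5,10],[0,0,0.1,2.5,10],[0,0,0.1,2.5,10]]
  ]
}}

```text
clock: 16.4
ee_pos: [0.594, -0.0281, 0.1626]
tool_rot: [[-0.879, 0.477, 0.001], [0.477, 0.879, 0.003], [0.001, 0.003, -1.0]]
wrist_force: [-0.1, 4.3, 1.2]
grip_width: 0.0217
grip_force: 59.0
```

```bash
python3 - <<'E'
from h import *
togo(.5938,-.0298,.17,106.5); print(r.sense()['torque'])
E
```

```text
clock 16.4 pos [ 0.594  -0.0281  0.1626] yaw 151.5 shift [-0.6 -1.5 -7.4] roll 45.0 F [-0.1  4.3  1.2] grip 0.021654501672930176 58.97168576717377 q6 -1.242054108128612
[0.90521656 0.01510707 0.16767191]
```

Emit:
{"method": "step_arm", "body": {
  "motion": [
    [[0,0,0.1,2.5,10],[0,0,0.1,2.5,10],[0,0,0.1,2.5,10],[0,0,0.1,2.5,10],[0,0,0.1,2.5,10],[0,0,0.1,2.5,10],[0,0,0.1,2.5,10],[0,0,0.1,2.5,10],[0,0,0.1,2.5,10],[0,0,0.1,2.5,10]]
  ]
}}

```text
clock: 17.4
ee_pos: [0.5946, -0.0273, 0.1616]
tool_rot: [[-0.595, 0.804, 0.002], [0.804, 0.595, 0.005], [0.003, 0.005, -1.0]]
wrist_force: [1.0, 5.8, -1.1]
grip_width: 0.0214
grip_force: 58.9
```

```bash
python3 - <<'E'
from h import *
togo(.5938,-.0298,.17,106.5); print(r.sense()['torque'])
E
```

```text
clock 17.4 pos [ 0.5946 -0.0273  0.1616] yaw 126.5 shift [-1.5 -2.1 -8.4] roll 20.0 F [ 1.   5.8 -1.1] grip 0.021399752127410465 58.88657748699188 q6 -0.805797024341155
[ 1.20985086 -0.33488768  0.21272867]
```

Emit:
{"method": "step_arm", "body": {
  "motion": [
    [[0,0,0.2,2,10],[0,0,0.2,2,10],[0,0,0.1,2,10],[0,0,0.1,2,10],[0,0,0.1,2,10],[0,0,0.1,2,10],[0,0,0.1,2,10],[0,0,0.1,2,10],[0,0,0,0,10],[0,0,0,0,10]]
  ]
}}

```text
clock: 18.4
ee_pos: [0.5951, -0.027, 0.1609]
tool_rot: [[-0.352, 0.936, 0.004], [0.936, 0.352, 0.006], [0.004, 0.006, -1.0]]
wrist_force: [2.0, 6.0, -0.5]
grip_width: 0.0216
grip_force: 58.9
```

```bash
python3 - <<'E'
from h import *
togo(.5938,-.0298,.17,106.5); print(r.sense()['torque'])
E
```

```text
clock 18.4 pos [ 0.5951 -0.027   0.1609] yaw 110.6 shift [-2.1 -2.2 -9.1] roll 4.1 F [ 2.   6.  -0.5] grip 0.021632481413798015 58.90419781208038 q6 -0.5282907391583815
[ 1.43626975 -0.51751317  0.19189166]
```

Emit:
{"method": "step_arm", "body": {
  "motion": [
    [[0,0,0.1,1,10],[0,0,0.1,1,10],[0,0,0.1,1,10],[0,0,0.1,1,10],[0,0,0,0,10],[0,0,0,0,10],[0,0,0,0,10],[0,0,0,0,10],[0,0,0,0,10],[0,0,0,0,10]]
  ]
}}

```text
clock: 19.4
ee_pos: [0.5953, -0.0269, 0.1607]
tool_rot: [[-0.286, 0.958, 0.004], [0.958, 0.286, 0.006], [0.004, 0.006, -1.0]]
wrist_force: [2.1, 6.8, -0.0]
grip_width: 0.0214
grip_force: 58.9
```

```bash
python3 - <<'E'
from h import *
togo(.5938,-.0298,.17,106.5); print(r.sense()['torque'])
E
```

```text
clock 19.4 pos [ 0.5953 -0.0269  0.1607] yaw 106.6 shift [-2.3 -2.2 -9.3] roll 0.1 F [ 2.1  6.8 -0. ] grip 0.021427924373300093 58.883153200149536 q6 -0.45856333135653565
[ 1.42508579 -0.52551289  0.18429408]
```

Emit:
{"method": "step_arm", "body": {
  "motion": [
    [[0,0,0.1,0.5,10],[0,0,0.1,0.5,10],[0,0,0,0.5,10],[0,0,0,0.5,10],[0,0,0,0,10],[0,0,0,0,10],[0,0,0,0,10],[0,0,0,0,10],[0,0,0,0,10],[0,0,0,0,10]]
  ]
}}

```text
clock: 20.4
ee_pos: [0.5954, -0.0269, 0.1606]
tool_rot: [[-0.252, 0.968, 0.004], [0.968, 0.252, 0.006], [0.004, 0.006, -1.0]]
wrist_force: [2.6, 6.7, 0.2]
grip_width: 0.0215
grip_force: 58.9
```

```bash
python3 - <<'E'
from h import *
togo(.5938,-.0298,.17,106.5); print(r.sense()['torque'])
p,d,c=grab('wrist','w6');np.savez('w6',p=p,d=d,**c)
cv2.imwrite('pics/w6c.png',cv2.resize(p[170:240,260:380],None,fx=6,fy=6,interpolation=cv2.INTER_CUBIC))
p,d,c=grab('scene','s6')
E
```

```text
clock 20.4 pos [ 0.5954 -0.0269  0.1606] yaw 104.6 shift [-2.4 -2.2 -9.4] roll -1.9 F [2.6 6.7 0.2] grip 0.02153273556215534 58.9465069770813 q6 -0.4236610195325053
[ 1.47499151 -0.50188553  0.18196025]
```

View pics/w6c.png

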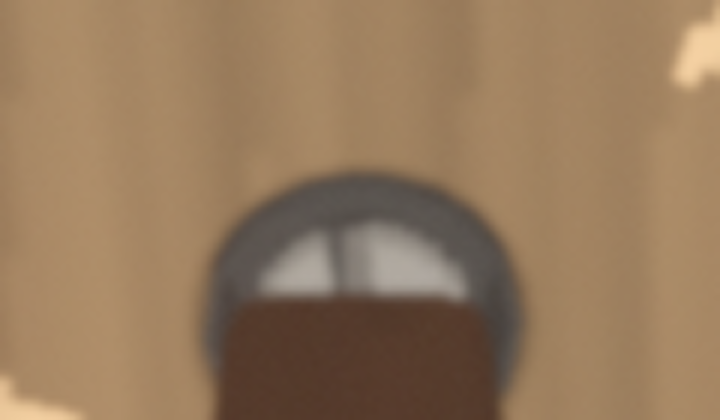

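The crop shows the blade at one wall of the slot, with the slot a few degrees behind the tool as backlash would give. No torque rise yet, so I'll continue in small steps.

Emit:
{"method": "step_arm", "body": {
  "motion": [
    [[0,0,0.1,0.5,10],[0,0,0.1,0.5,10],[0,0,0,0.5,10],[0,0,0,0.5,10],[0,0,0,0,10],[0,0,0,0,10],[0,0,0,0,10],[0,0,0,0,10],[0,0,0,0,10],[0,0,0,0,10]]
  ]
}}

```text
clock: 21.5
ee_pos: [0.5954, -0.0269, 0.1605]
tool_rot: [[-0.218, 0.976, 0.005], [0.976, 0.218, 0.006], [0.005, 0.006, -1.0]]
wrist_force: [2.9, 7.4, 1.0]
grip_width: 0.0215
grip_force: 59.0
```

```bash
python3 - <<'E'
from h import *
togo(.5938,-.0298,.17,106.5); print(r.sense()['torque'])
E
```

```text
clock 21.5 pos [ 0.5954 -0.0269  0.1605] yaw 102.6 shift [-2.5 -2.2 -9.5] roll -3.9 F [2.9 7.4 1. ] grip 0.02153098234775828 59.0478390455246 q6 -0.38874346664523685
[ 1.44079112 -0.55451356  0.18777377]
```

Emit:
{"method": "step_arm", "body": {
  "motion": [
    [[0,0,0.1,0.5,10],[0,0,0,0.5,10],[0,0,0,0.5,10],[0,0,0,0,10],[0,0,0,0,10],[0,0,0,0,10],[0,0,0,0,10],[0,0,0,0,10],[0,0,0,0,10],[0,0,0,0,10]]
  ]
}}

```text
clock: 22.5
ee_pos: [0.5955, -0.0268, 0.1605]
tool_rot: [[-0.192, 0.981, 0.005], [0.981, 0.192, 0.006], [0.005, 0.006, -1.0]]
wrist_force: [2.4, 6.4, 0.8]
grip_width: 0.0213
grip_force: 59.1
```

```bash
cat > st.py <<'E'
from h import *
togo(.5938,-.0298,.17,106.5); s=r.sense();print(s['torque'],s['joint_efforts'][5])
p,d,c=grab('wrist');np.savez('w7',p=p,d=d,**c);prof('w7',range(206,220,3),300,340)
E
python3 st.py; python3 -c "
from h import *
prof('w6',range(206,220,3),300,340)"
```

```text
clock 22.5 pos [ 0.5955 -0.0268  0.1605] yaw 101.1 shift [-2.5 -2.2 -9.6] roll -5.4 F [2.4 6.4 0.8] grip 0.02133721576227371 59.08138453960419 q6 -0.3625414344673038
[ 1.50569687 -0.50370168  0.19834347] 0.18470118753612041
319.1002661873748 197.92382684176445 cols 300
206  98  88  82  82  84  84  85  87  86  87  87  87  86  83  82  80  80  80  81  83  88  93  98  96  92  90  89  87  86  86  87  87  86  85  84  83  80  79  84  97
209  81  84  85  86  87  87  87  89  91  97 106 116 124 121 111  96  99 110 122 127 132 139 146 146 144 141 138 132 128 120 108  95  91  88  86  85  85  85  82  81
212  87  86  88  87  89  96 108 122 135 144 150 156 158 151 133 109 102 114 125 130 134 145 159 166 167 167 166 164 161 158 151 143 135 119 100  93  89  86  85  84
215  87  89  91 104 119 134 146 157 163 167 170 170 169 164 150 124 108 115 125 129 133 143 157 167 170 169 170 170 170 169 169 168 165 158 147 137 124 103  88  86
218  85  89  97 110 121 128 132 137 137 138 138 139 138 136 128 113 100  99 105 107 108 112 123 133 138 138 138 138 139 138 139 139 138 139 143 147 140 120  97  85
319.100266
[... 155 characters left out ...]
  86  88  87  85  85  86  83  81  79  81  87
209  81  83  86  87  87  87  86  88  92  98 106 116 122 120 109  97  98 110 122 127 131 139 144 145 142 140 138 132 126 117 105  95  91  87  86  85  85  84  84  81
212  86  86  86  87  88  94 106 121 133 143 149 155 158 152 133 110 103 114 124 130 135 145 158 166 167 168 166 163 161 157 151 143 134 119 100  90  88  87  85  85
215  86  87  92 104 120 133 146 156 163 167 169 169 169 165 151 128 110 115 126 129 133 144 157 166 170 170 170 170 170 170 169 167 166 157 146 136 122 103  89  85
218  85  85  92 106 119 126 133 137 138 139 139 138 137 136 128 113  97  98 104 107 107 112 122 133 138 138 138 138 138 138 139 139 137 138 142 146 140 119  96  85
```

Emit:
{"method": "step_arm", "body": {
  "motion": [
    [[0,0,0.1,0.5,10],[0,0,0,0.5,10],[0,0,0,0.5,10],[0,0,0,0,10],[0,0,0,0,10],[0,0,0,0,10],[0,0,0,0,10],[0,0,0,0,10],[0,0,0,0,10],[0,0,0,0,10]]
  ]
}}

```text
clock: 23.55
ee_pos: [0.5956, -0.0268, 0.1604]
tool_rot: [[-0.167, 0.986, 0.005], [0.986, 0.167, 0.006], [0.005, 0.006, -1.0]]
wrist_force: [2.6, 6.2, 0.3]
grip_width: 0.0211
grip_force: 59.1
```

```bash
python3 st.py
```

```text
clock 23.55 pos [ 0.5956 -0.0268  0.1604] yaw 99.6 shift [-2.6 -2.2 -9.7] roll -6.9 F [2.6 6.2 0.3] grip 0.021092922603236287 59.11541283130646 q6 -0.33638707731870887
[ 1.43240574 -0.54748513  0.16155723] 0.18550192471593618
319.1002661873748 197.92382684176445 cols 300
206  99  87  83  82  83  86  86  87  88  87  87  86  85  83  82  80  78  81  81  82  86  94  99  97  92  89  89  87  85  85  87  85  85  85  84  82  81  80  87 100
209  84  85  87  88  88  88  88  88  92  99 106 116 124 122 110  98  98 110 121 128 132 140 146 146 144 142 138 133 127 120 107  97  93  89  86  86  84  83  85  82
212  85  87  87  87  89  96 110 124 135 144 151 156 158 151 133 109 102 114 126 130 135 146 159 166 168 168 166 163 162 157 151 145 136 121 100  92  90  87  86  85
215  87  87  92 105 121 134 146 156 163 168 169 170 169 165 150 124 108 115 126 130 134 143 157 166 170 170 170 170 170 170 169 168 165 158 147 137 124 104  89  84
218  84  89  98 110 123 128 132 137 138 139 139 139 138 135 128 112  99 100 105 107 107 112 122 133 137 139 138 139 138 138 138 137 137 139 143 146 140 120  97  85
```

Emit:
{"method": "step_arm", "body": {
  "motion": [
    [[0,0,0.1,0.5,10],[0,0,0,0.5,10],[0,0,0,0.5,10],[0,0,0,0.5,10],[0,0,0,0,10],[0,0,0,0,10],[0,0,0,0,10],[0,0,0,0,10],[0,0,0,0,10],[0,0,0,0,10]]
  ]
}}

```text
clock: 24.6
ee_pos: [0.5956, -0.0268, 0.1603]
tool_rot: [[-0.132, 0.991, 0.005], [0.991, 0.132, 0.006], [0.005, 0.006, -1.0]]
wrist_force: [1.7, 6.5, 1.3]
grip_width: 0.0214
grip_force: 59.1
```

```bash
python3 st.py
```

```text
clock 24.6 pos [ 0.5956 -0.0268  0.1603] yaw 97.6 shift [-2.7 -2.1 -9.7] roll -8.9 F [1.7 6.5 1.3] grip 0.02139292163674889 59.11050081253052 q6 -0.3016764902550377
[ 1.5305351  -0.5553791   0.22998592] 0.234862407669425
319.1002661873748 197.92382684176445 cols 300
206  94  83  80  81  83  86  86  87  87  86  86  87  85  83  81  79  79  80  81  83  87  94  98  97  93  92  90  87  85  86  87  86  85  84  83  81  80  81  87 102
209  83  86  87  88  88  87  88  89  92  98 107 117 122 117 104  95  98 111 122 128 134 141 146 147 146 143 139 134 130 121 108  97  94  89  86  84  85  84  82  80
212  87  86  87  88  90 101 114 124 136 144 150 157 158 149 128 106 102 114 125 131 135 145 159 167 169 167 166 163 162 158 152 145 135 117 100  93  90  88  86  85
215  87  87  91 104 120 134 148 156 163 168 169 170 169 163 147 122 106 115 126 130 134 144 158 167 170 171 170 170 170 170 170 169 165 159 148 139 124 102  88  85
218  85  88  96 111 121 128 132 136 138 137 138 139 138 135 127 111  96  99 105 107 110 116 126 136 138 139 138 138 139 138 138 139 139 139 144 147 139 118  96  84
```

Joint 6 effort rose from 0.186 to 0.235 N m while the slot fell behind the tool, so the cam is at its stop. I'll release the wrench, lift and look.

Emit:
{"method": "step_arm", "body": {
  "motion": [
    [[0,0,0,-1.5,10],[0,0,0,-1.5,10],[0,0,0,-2,10],[0,0,-2,0,10],[0,0,-3,0,10],[0,0,-4,0,10],[0,0,-8,0,10],[0,0,-15,0,10],[0,0,-15,0,10],[0,0,-5,0,10]]
  ]
}}

```text
clock: 25.65
ee_pos: [0.5953, -0.0302, 0.2147]
tool_rot: [[-0.218, 0.976, 0.005], [0.976, 0.218, -0.001], [-0.002, 0.005, -1.0]]
wrist_force: [0.3, -0.5, -0.6]
grip_width: 0.0213
grip_force: 59.4
```

```bash
python3 - <<'E'
from h import *
togo(.5476,-.3086,.215,147.4)
p,d,c=grab('wrist');np.savez('w8',p=p,d=d,**c)
cv2.imwrite('pics/w8c.png',cv2.resize(p[120:340,180:440],None,fx=3,fy=2.7,interpolation=cv2.INTER_CUBIC)[:600])
E
```

```text
clock 25.65 pos [ 0.5953 -0.0302  0.2147] yaw 102.6 shift [-2.613e+02 -1.073e+02 -2.000e-01] roll -44.8 F [ 0.3 -0.5 -0.6] grip 0.02128304359368133 59.35140609741211 q6 -0.388164360933507
```

View pics/w8c.png

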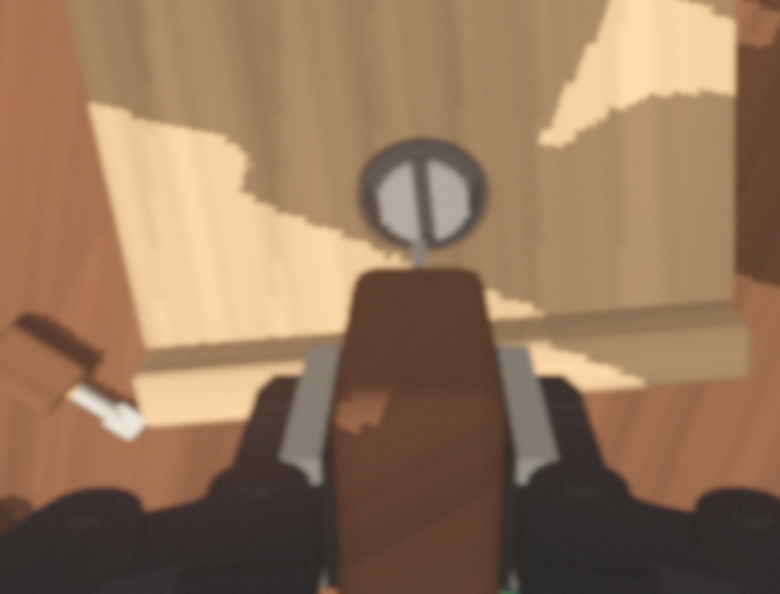

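The crop shows the cam at crop (423,193) with its slot squarely towards the end board. I'll check that angle by numbers.

```bash
python3 - <<'E'
from h import *
p,d,c=load('w8');g=cv2.cvtColor(p,cv2.COLOR_BGR2GRAY).astype(float)
pts=[]
for v in range(182,207):
    w=np.clip(140-g[v,314:329],0,None);w[w<15]=0
    pts.append(onz(c,314+(w*np.arange(15)).sum()/w.sum(),v,.096)[:2])
vx,vy,_,_=cv2.fitLine(np.array(pts,np.float32),cv2.DIST_HUBER,0,.01,.01).ravel();print('slot',np.degrees(np.arctan2(vy,vx))%180)
P=cloud(c,d);print(rect(P,(.45,-.2),(.75,-.03),.112,.124));print(rect(P,(.45,-.2),(.75,.2),.094,.105))
for n in('scene0','side0'):
    q,dd,cc=load(n);print(rect(cloud(cc,dd),(.45,-.12),(.7,.28),.096,.104))
E
```

```text
slot 108.24443
(array([610.1, -69.9]), array([159.8,  18.5]), 18.3, np.float64(0.1167), 2492)
(array([579.5,  22.3]), array([161.3, 179.9]), 18.0, np.float64(0.0993), 51892)
(array([564.8,  70.4]), array([164.9, 281.1]), 18.1, np.float64(0.1005), 3563)
(array([563.5,  70.1]), array([163.8, 281.6]), 18.4, np.float64(0.1014), 3006)
```

Emit:
{"method": "step_arm", "body": {
  "motion": [
    [[-12,-5,0,0,10],[-28,-11,0,0,10],[-31,-13,0,0,10],[-31,-13,0,0,10],[-31,-13,0,0,10],[-31,-13,0,0,10],[-31,-13,0,0,10],[-31,-12,0,0,10],[-25,-10,0,0,10],[-10,-4,0,0,10]]
  ]
}}

```text
clock: 26.7
ee_pos: [0.5446, -0.3108, 0.2103]
tool_rot: [[-0.215, 0.977, -0.002], [0.977, 0.215, -0.0], [0.0, -0.002, -1.0]]
wrist_force: [-0.6, 0.7, -0.4]
grip_width: 0.0214
grip_force: 59.3
```

Emit:
{"method": "step_arm", "body": {
  "motion": [
    [[0,0,0,-5,10],[0,0,0,-7,10],[0,0,0,-7,10],[0,0,0,-7,10],[0,0,0,-7,10],[0,0,0,-7,10],[0,0,0,-4.8,10],[0,0,0,0,10],[0,0,0,0,10],[0,0,0,0,10]]
  ]
}}

```text
clock: 27.7
ee_pos: [0.5461, -0.3075, 0.2109]
tool_rot: [[-0.842, 0.54, -0.0], [0.54, 0.842, 0.0], [0.001, 0.0, -1.0]]
wrist_force: [-0.2, 0.8, -1.0]
grip_width: 0.021
grip_force: 59.3
```

```bash
python3 - <<'E'
from h import *
togo(.5476,-.3086,.0805,147.4)
p,d,c=grab('wrist');np.savez('w9',p=p,d=d,**c)
g=cv2.resize(p[100:330,220:420],None,fx=2.6,fy=2.6,interpolation=cv2.INTER_CUBIC);cv2.imwrite('pics/w9c.png',g)
P=cloud(c,d);print('stand',rect(P,(.48,-.37),(.62,-.23),.05,.06))
E
```

```text
clock 27.7 pos [ 0.5461 -0.3075  0.2109] yaw 147.3 shift [-1.900e+00 -1.000e-01  1.304e+02] roll -0.1 F [-0.2  0.8 -1. ] grip 0.02103846459960226 59.32645797729492 q6 -1.6258092044035175
stand (array([ 546.7, -307.1]), array([70.1, 90.2]), 57.5, np.float64(0.0543), 6505)
```

View pics/w9c.png

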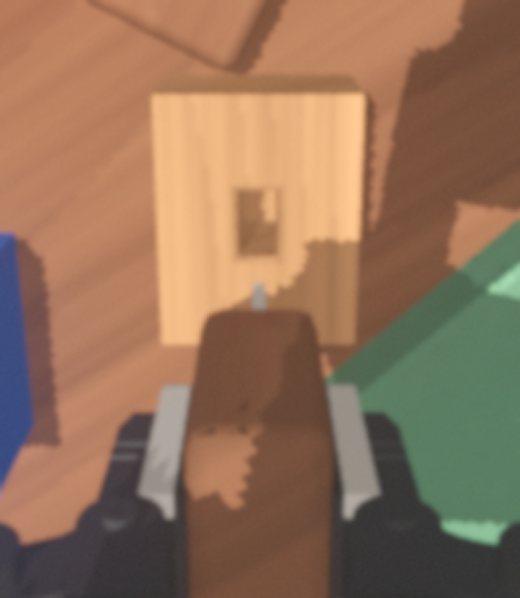

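The crop shows the blade and the stand's hole in line, both at crop column 258. Lowering.

Emit:
{"method": "step_arm", "body": {
  "motion": [
    [[-1.9,0,5,0,10],[0,0,12,0,10],[0,0,14,0,10],[0,0,14,0,10],[0,0,12,0,10],[0,0,8,0,10],[0,0,6,0,10],[0,0,5,0,10],[0,0,5,0,10],[0,0,3,0,10]]
  ]
}}

```text
clock: 28.75
ee_pos: [0.548, -0.309, 0.1271]
tool_rot: [[-0.842, 0.539, 0.0], [0.539, 0.842, -0.0], [-0.0, -0.0, -1.0]]
wrist_force: [0.4, 1.2, -1.0]
grip_width: 0.0217
grip_force: 59.3
```

Emit:
{"method": "step_arm", "body": {
  "motion": [
    [[0,0,3,0,10],[0,0,4,0,10],[0,0,4,0,10],[0,0,4,0,10],[0,0,5,0,10],[0,0,5,0,10],[0,0,5,0,10],[0,0,4,0,10],[0,0,3,0,10],[0,0,2,0,10]]
  ]
}}

```text
clock: 29.75
ee_pos: [0.5477, -0.3088, 0.0878]
tool_rot: [[-0.843, 0.539, -0.0], [0.539, 0.843, 0.0], [0.0, -0.0, -1.0]]
wrist_force: [-0.5, -0.3, -1.4]
grip_width: 0.0213
grip_force: 59.3
```

Emit:
{"method": "step_arm", "body": {
  "motion": [
    [[0,0,2,0,10],[0,0,2,0,10],[0,0,1,0,10],[0,0,0.7,0,10],[0,0,0.5,0,10],[0,0,0.5,0,10],[0,0,0,0,10],[0,0,0,0,10],[0,0,0,0,10],[0,0,0,0,10]]
  ]
}}

```text
clock: 30.75
ee_pos: [0.5479, -0.3089, 0.0816]
tool_rot: [[-0.842, 0.539, 0.0], [0.539, 0.842, -0.0], [-0.0, -0.0, -1.0]]
wrist_force: [0.0, 0.0, -0.9]
grip_width: 0.0216
grip_force: 59.3
```

Emit:
{"method": "step_arm", "body": {
  "motion": [
    [[0,0,0.4,0,10],[0,0,0.4,0,10],[0,0,0.2,0,10],[0,0,0,0,10],[0,0,0,0,24],[0,0,0,0,28],[0,0,0,0,35],[0,0,0,0,45],[0,0,0,0,55],[0,0,0,0,60]]
  ]
}}

```text
clock: 31.75
ee_pos: [0.5479, -0.3089, 0.0806]
tool_rot: [[-0.842, 0.539, 0.0], [0.539, 0.842, -0.0], [-0.0, 0.0, -1.0]]
wrist_force: [-0.1, -0.1, 0.5]
grip_width: 0.0602
grip_force: 0.0
```

Emit:
{"method": "step_arm", "body": {
  "motion": [
    [[0,0,0,0,60],[0,0,0,0,60],[0,0,-5,0,60],[0,0,-10,0,60],[0,0,-20,0,60],[0,0,-25,0,60],[0,0,-25,0,60],[0,0,-25,0,60],[0,0,-20,0,60],[0,0,-5,0,60]]
  ]
}}

```text
clock: 32.75
ee_pos: [0.5497, -0.3101, 0.2202]
tool_rot: [[-0.843, 0.539, 0.006], [0.539, 0.843, -0.004], [-0.007, -0.0, -1.0]]
wrist_force: [0.1, -0.6, 0.4]
grip_width: 0.0602
grip_force: 0.0
```

```bash
python3 - <<'E'
from h import *
togo(.5476,-.3086,.0805,147.4)
for n in('wrist','side','scene'):
    p,d,c=grab(n,n+'9');P=cloud(c,d)
    print('key',rect(P,(.51,-.35),(.59,-.26),.098,.112))
    print('keylow',rect(P,(.51,-.35),(.59,-.26),.06,.112))
    print('stand',rect(P,(.48,-.37),(.62,-.23),.05,.06))
E
```

```text
clock 32.75 pos [ 0.5497 -0.3101  0.2202] yaw 147.4 shift [  3.6   0.2 139.7] roll 0.0 F [ 0.1 -0.6  0.4] grip 0.060236233937590256 0.0 q6 -1.6268309281850106
key (array([ 546.5, -306.9]), array([21.8, 42.8]), 57.1, np.float64(0.1038), 1450)
keylow (array([ 546.4, -306.9]), array([21.8, 43. ]), 57.2, np.float64(0.1004), 1704)
stand (array([ 546.6, -307. ]), array([70.2, 89.9]), 57.4, np.float64(0.0543), 5487)
key (array([ 546.7, -310. ]), array([23.4, 43.6]), 56.0, np.float64(0.1046), 189)
keylow (array([ 546.5, -310.3]), array([24.2, 43.7]), 56.7, np.float64(0.0886), 547)
stand (array([ 547.5, -309.6]), array([72.4, 91.5]), 56.9, np.float64(0.0558), 776)
key (array([ 550. , -306.9]), array([23.9, 42.8]), 65.1, np.float64(0.1049), 81)
keylow (array([ 551.4, -305.9]), array([26.8, 44.5]), 65.1, np.float64(0.0905), 209)
stand (array([ 549. , -306.2]), array([74.8, 90.5]), 57.9, np.float64(0.0556), 291)
```

The key is back in its stand: upright, centred to within 1 mm, with its top at 0.104 to 0.105 m as before. The gripper is clear, so I'm handing in.

```bash
python3 -c "
from station import r
print(r.hand_in())"
```

```text
the job is handed in; nothing more can be done
None
```

I turned the open cam to its stop (slot measured at 90° to the rack's x axis), put the key back fully down in its stand, let go of it, and handed the job in at about 33 s; no verdict came back.

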